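# Stand a sample vial in its holder and snap its cap on

### The job

Stand the amber sample vial upright in the wide bore of the grey holder block, all the way down, and let go of it. Then pick up the ribbed snap cap, set it on the vial's neck and press it straight down until it clicks and sits fully home, and keep pressing after the click: finish while the fingers are still on the cap and pushing it down firmly, without letting go. Leave the sample jar and the larger screw lid where they are.

Things in the scene. Friction and masses are not known exactly. Their poses are not given: they have to be found in the camera images.
- vial_centre (a point): centre (half-way up) of the loose amber glass vial, standing on the table at the start: 92 mm high, about 0.1 kg; body 36 mm in diameter from the foot to 62 mm up, shoulder, then a 28 mm neck from 67 to 92 mm. z points up through the neck; foot 46 mm below this point, rim 46 mm above it. Round, yaw free
- vial_rim (a point): centre of the vial's rim, 92 mm above its foot. Round the neck, 6 to 16 mm below the rim, is a snap bead of four springy segments, 35 mm across. Capping: the cap's lip meets the bead about 10 mm before home; the push rises to about 10 N some 7 mm before home, drops to nothing or a slight pull 4 to 6 mm before home (the click), then rises again at the hard stop
- cap_centre (a point): centre (half-way up) of the loose black ribbed snap cap, mouth down on the table, z up through its closed top: 44 mm in diameter, 27 mm high, about 30 g. Fully home it stands 37.5 mm above the vial's centre (89.5 mm above the table with the vial down in the bore). Wider than the vial's body, so fingers round the cap clear the vial
- cap_ceiling (a point): centre of the cap's inner ceiling, 22 mm above its lower edge; the vial's rim touches it when the cap is home. The mouth below tapers from 37 mm at the lower edge to a snap lip 30 mm wide, 4 to 6 mm up; above the lip the cap is hollow, 36 mm wide
- bore (a point): centre of the floor of the wide bore in the holder, 6 mm above the table. The holder is a heavy grey block, 115 x 75 mm, 36 mm high, that does not move; the bore is round, upright, 39 mm wide, 30 mm deep, with a 2 mm chamfer. A 19 mm bore, not used, lies 54 mm from it along this frame's +x, the block's long side. z is up
- jar: bystander: small closed sample jar with a white lid, 55 mm in diameter and 67 mm high; origin at the centre of its underside
- screw_lid: bystander: flat smooth screw lid for a larger jar, 62 mm in diameter and 14 mm high; it does not fit the vial; origin at the centre of its underside
There are look-alikes about, which are no part of the job. Leave any red look-alike of the part that bears bore alone.

How it is judged:
On the way, in this order (a step that is already met when the one before it is completed fails the run):
1. the vial stands upright on the floor of the wide bore and has been let go (horizontal distance between vial_centre and bore below 0.007 m and z of vial_centre in the frame of bore below 0.049 m and angle between vial_centre's own z axis and vertical below 0.12 rad and contact force between the fingers and vial below 0.1 N), for 0.2 s.
2. the cap is snapped fully home on the vial's neck (z of cap_centre in the frame of vial_centre between 0.035 and 0.0395 m and horizontal distance between cap_centre and vial_centre below 0.007 m and angle between the z axis of cap_centre and the z axis of vial_centre, either way round below 0.1 rad), for 0.2 s.
At the end, for the whole second after the job is handed in: vial on the floor of the wide bore (7 mm off axis, 3 mm off the floor, 0.12 rad tilt at most); cap within 2 mm of fully home, 7 mm of centre, 0.1 rad of square; fingers touch the cap (over 3 N), over 4 N passes from cap to vial and vial to holder, through the whole last second (all of step 2 and horizontal distance between vial_centre and bore below 0.007 m and z of vial_centre in the frame of bore below 0.049 m and angle between vial_centre's own z axis and vertical below 0.12 rad and contact force between the fingers and cap above 3 N and contact force between cap and vial above 4 N and contact force between vial and holder above 4 N); the arm keeps its last pose, push and grip.
It fails at once if the sample jar is pushed more than 3 cm (distance of jar from where it was at the start of the episode above 0.03 m).
It fails at once if the screw lid is pushed more than 3 cm (distance of screw_lid from where it was at the start of the episode above 0.03 m).
It also fails if it takes over 64 s, if anything falls off the work surface, if the arm or the gripper's body presses on something with over 40 N, if the wrist force passes 120 N, or if a joint passes its speed limit or range.

### The arm

A 6-joint arm with a two-finger parallel gripper is mounted at the origin on a cart in front of the work surface, level with it; the furniture and walls round the work are solid. World frame = base frame: x ahead of the robot, y to its left, z up, the work surface at z = 0. Lengths are in m, angles in rad, forces in N, time in s.
With the tool pointing down it reaches from about 0.35 to 0.775 m from the base axis. Payload 5.5 kg.
Tool frame: the origin (TCP) lies midway between the tips of the shut fingers; the grasp point (between the pads) lies 19 mm behind it (bot.grip_point_offset is the distance from the TCP to the grasp point, in m); x points along the fingers, y is the direction in which the jaws open and shut, and the axes are right-handed (so a half turn about x gives the same grasp; the last joint's range is limited). The gripper opens to 85 mm and grips with 20 to 120 N. Pads are 22 mm wide; open, the fingers measure 114 mm over their backs; the gripper's body (76 mm by 85 mm) begins 54 mm behind the grasp point. The pads swing forward as they close: fully open they stand 13 mm farther back than shut.
Start: joints at [-1.422, 0.313, 0.046, 1.304, 0, 1.431], TCP at [0.164, -0.551, 0.231] pointing down, gripper open.
Joint ranges: [-2.76, 2.76], [-0.86, 1.69], [-1.03, 1.26], [-2.2, 2.34], [-1.47, 1.5], [-3.14, 3.14]. Speed limits (rad/s): [2.57, 2.57, 3.14, 3.14, 3.14, 3.14].

### API

Orientations are given as a rotation vector (axis times angle).
In Python, from workcell import get_obs, cams, bot gives the robot as it stands.
- The arm moves only by the tool play_rows, never from a script. Its argument "commands" is a list of rows, each a list of 6 numbers: the shift along the tool's x, y, z in cm, then the turn, a rotation vector about the tool's x, y, z in rad. In form: [[x, y, z, ax, ay, az], ...]. A call has 1 to 12 rows; each row is the pose to reach, as a shift and turn from the pose commanded when the call began, along the tool's axes at that moment; what a row does not reach only later rows make up. A row lasts 1/8 s, in which the tool goes at most 62.5 mm and 10.7 degrees, less where a joint would pass 70% of its speed; a pose out of reach is approached as far as the arm can. A call with a gripper value outside its range is refused whole. "jaw" is the opening, from 0 (shut) to 1 (fully open), set as the call begins (left out, the last holds). The fingers move at their own pace and stop on an object; "force" is the grip in N (left out, the last holds). Time passes only in rows, so rows that repeat a pose let the fingers close. It gives the time, the measured TCP pose, the force and the opening at its end, in the units of the state.
- get_obs(): the state, without advancing time (a new reading comes with each control period).
- cams.capture(name): name is "scene" or "top" or "wrist"; returns (picture, depth): 384x512x3 uint8, blue, green, red; 384x512 float32, m along the optical axis (not along the pixel's ray), 0 where there is no reading.
- cams.camera_model(name): a dict with "mtx" (3x3 intrinsics, pixels), "origin" and "attitude" of the camera in the world. Camera axes: x right, y up, looking along -z (the intrinsics and any distortion apply to the point x, -y, -z); pixel columns grow to the right and rows downward; lengths in m; the calibration is good to about 2 mm. The wrist camera is an equidistant fisheye: a pixel r from the principal point sees the ray r / f radians off the axis. A picture is of the moment at which its call begins: read the wrist's pose just before it. camera_model takes no time and is no camera call; for the wrist camera it gives the pose at the moment of the call.
- bot.sign_off(): hands the job in, once; it reports no verdict.
The state is a dict: "clock": time; "joint_pos": joint angles; "dq": joint speeds; "joint_torque": joint torques, N m; "position": TCP position; "eef_rot": TCP orientation; "wrist_force": force on the tool from outside, world axes, zero at the start; "wrist_torque": the same for the moment, N m; "opening": finger opening in m.
Only numpy, scipy, OpenCV 4.12 (cv2) and the standard library are available. Lean on these libraries where they do the work, as an engineer would, in place of code of your own. Each camera call takes 0.05 s, during which the arm holds its last target.

## Working session

There is one attempt and no reset: what is moved stays moved. The work goes in short steps, Python scripts to look and compute and a tool call to move; the robot and the scene stay as the last step left them, time stands still between calls to the robot, and variables do not carry over. Pictures are saved under pics/ and viewed, and the job is handed in when it is done.

Besides the shell and the picture viewer there is one more tool, called after "Call:" by a JSON object that holds its "method" and its "body". play_rows: Moves the arm, as the interface text tells. Its arguments: {"type":"object","properties":{"commands":{"type":"array"},"jaw":{"type":"number"},"force":{"type":"number"}},"required":["commands"]}

```bash
ls; mkdir -p pics
python3 - <<'E'
from workcell import get_obs,cams,bot
import cv2,numpy as np
o=get_obs();print(o)
print(bot.grip_point_offset)
for n in ["scene","top","wrist"]:
    m=cams.camera_model(n);print(n,m)
    p,d=cams.capture(n);cv2.imwrite(f"pics/{n}0.png",p);np.save(f"pics/{n}0.npy",d)
E
```

```text
pics
{'clock': 0.0, 'joint_pos': array([-1.42160000e+00,  3.13979647e-01,  4.49549821e-02,  1.30359465e+00,
        3.62977424e-05,  1.43119763e+00]), 'dq': array([ 1.78191488e-04, -2.31386064e-04,  1.60023805e-03,  1.13807810e-05,
       -2.37798348e-04,  1.13702287e-04]), 'joint_torque': array([ 4.15307450e-04, -4.80626535e+01,  2.98534101e+01,  1.93835283e-02,
       -9.82190841e-05, -1.46018374e-05]), 'position': array([ 0.16368263, -0.55066917,  0.23041087]), 'eef_rot': array([ 2.06720444,  0.30249124, -2.06714689]), 'wrist_force': array([-0.57546332,  0.07298514, -0.37116651]), 'wrist_torque': array([-0.01805691, -0.0253621 ,  0.00794802]), 'opening': 0.08490514177699311}
0.0187
scene {'mtx': array([[438.36512865,   0.        , 264.16784713],
       [  0.        , 438.36512865, 195.3717176 ],
       [  0.        ,   0.        ,   1.        ]]), 'origin': array([0.07749729, 0.62650906, 0.99012042]), 'attitude': array([ 0.29459886, -0.86400597, -2.38934492])}
top {'mtx': array([[347.85257533,   0.        , 254.54086606],
       [  0.        , 347.85257533, 189.76577312],
       [  0.        ,   0.        ,   1.        ]]), 'origin': array([0.47251398, 0.00891163, 0.97793931]), 'attitude': array([ 0.05500383, -0.07586177, -1.58384367])}
wrist {'mtx': array([[297.31863964,   0.        , 250.83231159],
       [  0.        , 297.31863964, 188.69065542],
       [  0.        ,   0.        ,   1.        ]]), 'origin': array([ 0.23725958, -0.5285933 ,  0.3725837 ]), 'attitude': array([-0.26225235,  0.20035578, -1.27005222])}
```

View pics/scene0.png

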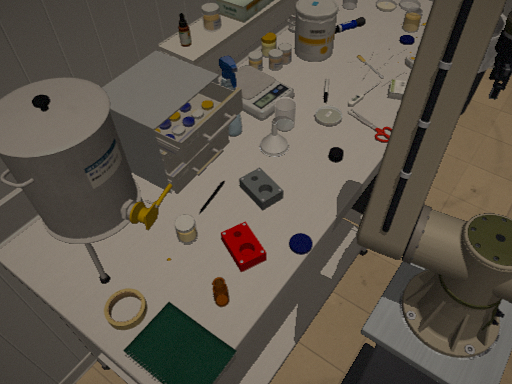

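View pics/top0.png

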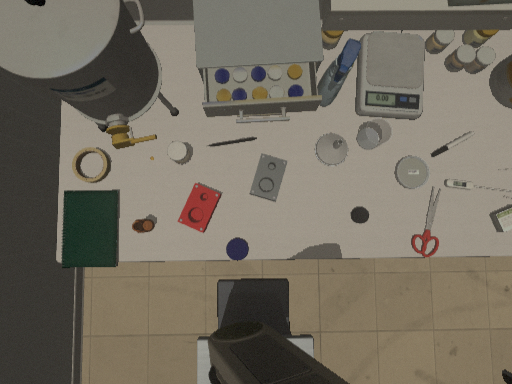

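View pics/wrist0.png

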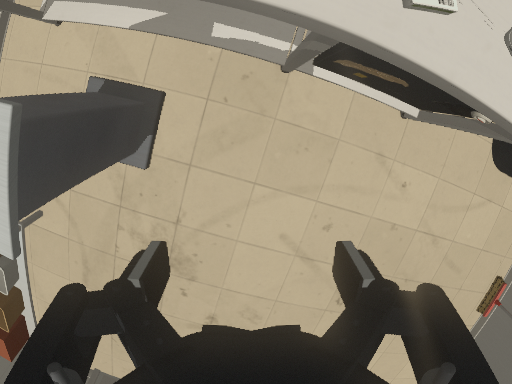

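The scene view shows the amber vial at (220,291), the grey holder at (261,188), the red look-alike at (243,246), the black cap at (336,155), the blue screw lid at (300,244) and the jar at (186,229). In the top view these are at (143,225), (267,177), (200,208), (360,214), (237,248) and (178,152).

```bash
cat > h.py <<'E'
import numpy as np,cv2
from workcell import get_obs,cams,bot
from scipy.spatial.transform import Rotation as R
def cloud(n,d,m=None):
    m=m or cams.camera_model(n);K=m['mtx'];v,u=np.mgrid[:384,:512]
    P=np.stack([(u-K[0,2])/K[0,0]*d,-(v-K[1,2])/K[1,1]*d,-d],-1)
    A=m['attitude'];A=R.from_rotvec(A) 
    W=P@A.as_matrix().T+m['origin'];W[d<=0]=np.nan
    return W
E
python3 - <<'E'
from h import *
for n in ["top","scene"]:
    p=cv2.imread(f"pics/{n}0.png");d=np.load(f"pics/{n}0.npy");W=cloud(n,d);np.save(f"pics/W{n}.npy",W)
    rois=dict(vial=(143,225,16),holder=(267,177,28),cap=(360,214,13),jar=(178,152,15),lid=(237,248,14)) if n=="top" else dict(vial=(220,291,20),holder=(261,188,28),cap=(336,155,13),jar=(186,229,20),lid=(300,244,16))
    for k,(u,v,r) in rois.items():
        w=W[v-r:v+r,u-r:u+r].reshape(-1,3);w=w[np.isfinite(w[:,0])]
        tb=np.percentile(w[:,2],5)
        t=np.percentile(w[:,2],98);s=w[w[:,2]>max(t-.008,.006)]
        print(n,k,"tab %.4f top %.4f"%(tb,t),"mid",(s.min(0)+s.max(0))/2,"ext",np.ptp(s,axis=0),len(s))
    u,v=rois['vial'][:2];img=cv2.resize(p[v-60:v+60,u-60 if u>60 else 0:u+60],None,fx=5,fy=5,interpolation=cv2.INTER_CUBIC);cv2.imwrite(f"pics/vial_{n}.png",img)
    u,v=rois['holder'][:2];cv2.imwrite(f"pics/hold_{n}.png",cv2.resize(p[v-40:v+40,u-40:u+40],None,fx=7,fy=7,interpolation=cv2.INTER_CUBIC))
    u,v=rois['cap'][:2];cv2.imwrite(f"pics/cap_{n}.png",cv2.resize(p[v-40:v+40,u-40:u+40],None,fx=7,fy=7,interpolation=cv2.INTER_CUBIC))
E
```

```text
top vial tab -0.0035 top 0.0912 mid [0.45969598 0.29394029 0.08841127] ext [0.02798992 0.0290436  0.01014199] 69
top holder tab -0.0035 top 0.0378 mid [ 0.58727964 -0.04174741  0.03542614] ext [0.12974618 0.10002766 0.01025119] 961
top cap tab -0.0032 top 0.0281 mid [ 0.4799386  -0.29425044  0.02556695] ext [0.04130819 0.04307647 0.01016678] 208
top jar tab -0.0033 top 0.0687 mid [0.65637403 0.20067052 0.0662991 ] ext [0.05127706 0.05292662 0.01075776] 319
top lid tab -0.8964 top 0.0158 mid [0.39036375 0.04617737 0.01339799] ext [0.06041154 0.06057636 0.0102061 ] 391
scene vial tab -0.0023 top 0.0920 mid [0.45869616 0.29578017 0.09071265] ext [0.03068435 0.02955045 0.01330493] 92
scene holder tab -0.0022 top 0.0394 mid [ 0.58698982 -0.04241521  0.03690494] ext [0.13107653 0.10520679 0.01084693] 701
scene cap tab -0.0019 top 0.0293 mid [ 0.48106279 -0.29611591  0.02645807] ext [0.04431174 0.04380032 0.00987438] 127
scene jar tab -0.0023 top 0.0691 mid [0.6560367  0.20068534 0.06642866] ext [0.05226852 0.05419422 0.01060686] 276
scene lid tab -0.0183 top 0.0174 mid [0.39093728 0.04611961 0.01399189] ext [0.06106407 0.0603162  0.00919423] 354
```

View pics/hold_top.png

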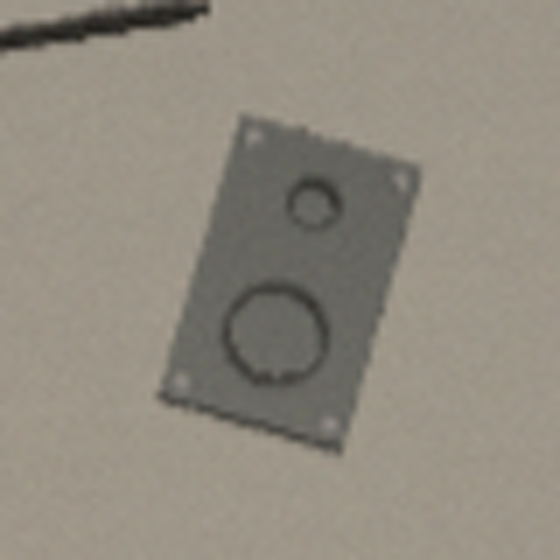

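View pics/cap_scene.png

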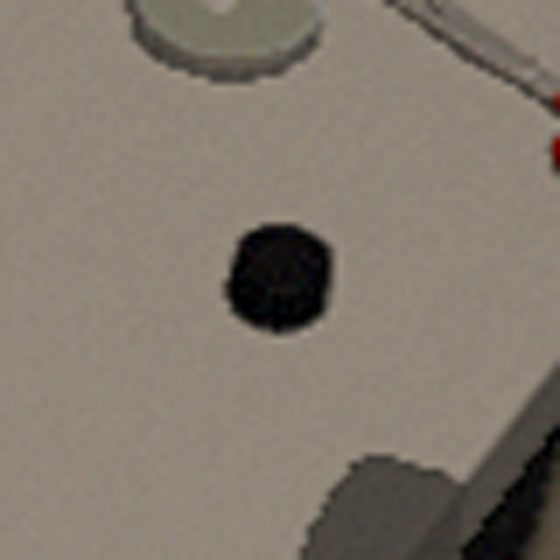

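Run:
```python
from h import *
for n,(u,v,r) in dict(top=(267,177,30),scene=(261,188,30)).items():
    W=np.load(f"pics/W{n}.npy");w=W[v-r:v+r,u-r:u+r]
    z=w[...,2]
    top=(z>.033)&(z<.042)
    pts=w[top][:,:2].astype(np.float32)
    print(n,"top rect",cv2.minAreaRect(pts*1000), np.median(z[top]))
    # holes: fit world-raster
    g=np.zeros((150,150),np.uint8)
    hole=(z<.030)
    x=w[hole]; c=x[(np.hypot(x[:,0]-.587,x[:,1]+.042)<.045)]
    print(len(c),c[:,2].min())
    # components in image
    nn,l,s,ce=cv2.connectedComponentsWithStats(((~top)&(np.isfinite(z))).astype(np.uint8))
    for i in range(1,nn):
        if s[i,4]>8: print(i,s[i],ce[i]+[u-r,v-r], np.nanmean(w[l==i],0))
```

```text
top top rect ((587.29296875, -41.848602294921875), (74.75813293457031, 115.07029724121094), 72.81092071533203) 0.03555882819932088
240 -0.004088229399934251
1 [   0    0   60   60 2462] [265.75629569 176.56092608] [ 0.59136886 -0.03702143 -0.00061177]
7 [31 15  8  8 39] [271.30769231 165.43589744] [ 0.62082144 -0.05253707  0.01159016]
27 [ 22  30  15  15 167] [265.96407186 184.07784431] [ 0.56877001 -0.03676261  0.00849367]
scene top rect ((586.7853393554688, -42.98731994628906), (78.19696807861328, 119.12225341796875), 72.68570709228516) 0.03674866932794374
199 -0.004017996985417938
1 [   0    0   60   60 2773] [260.27479264 188.18391634] [ 0.59939836 -0.05593307  0.002429  ]
2 [21 19  6  4 21] [254.61904762 178.42857143] [ 0.62255815 -0.0597684   0.0242959 ]
7 [ 28  26  14  12 105] [265.38095238 189.34285714] [ 0.57509437 -0.04851614  0.01710208]
```

```bash
cat >> h.py <<'E'
def go(target,yawto=None):
    """shift (cm, tool axes) and turn to put TCP at target, tool x down, tool y along yawto (rad, mod pi)"""
    o=get_obs();M=R.from_rotvec(o['eef_rot']).as_matrix()
    s=M.T@(np.array(target)-o['position'])*100
    y0=np.arctan2(M[1,1],M[0,1]); y=y0 if yawto is None else yawto
    dy=(y-y0+np.pi/2)%np.pi-np.pi/2; y=y0+dy
    Y=np.array([np.cos(y),np.sin(y),0]);X=np.array([0,0,-1.]);T=np.stack([X,Y,np.cross(X,Y)],1)
    print("pos",o['position'].round(4),"t %.2f"%o['clock'],"yaw %.3f"%y0,"F",o['wrist_force'].round(2),"open %.4f"%o['opening'])
    print("q",o['joint_pos'].round(3)); print("shift cm",s.round(2),"turn",R.from_matrix(M.T@T).as_rotvec().round(3))
def ray(n,u,v,z,m=None):
    m=m or cams.camera_model(n);K=m['mtx'];d=R.from_rotvec(m['attitude']).apply([(u-K[0,2])/K[0,0],-(v-K[1,2])/K[1,1],-1])
    return m['origin']+d*(z-m['origin'][2])/d[2]
E
python3 - <<'E'
from h import *
o=get_obs();print(R.from_rotvec(o['eef_rot']).as_matrix().round(3))
for n,(u,v,r) in dict(top=(267,177,20),scene=(261,188,20)).items():
    g=cv2.cvtColor(cv2.imread(f"pics/{n}0.png"),cv2.COLOR_BGR2GRAY)
    W=np.load(f"pics/W{n}.npy");z=W[...,2]
    top=(z>.032)&(z<.042)
    hole=(~top).astype(np.uint8)
    nn,l,s,ce=cv2.connectedComponentsWithStats(hole,connectivity=4)
    for i in range(1,nn):
        if 30<s[i,4]<300 and abs(ce[i]-[u,v]).max()<16:
            c,_=cv2.findContours((l==i).astype(np.uint8),cv2.RETR_EXTERNAL,cv2.CHAIN_APPROX_NONE)
            e=cv2.fitEllipse(c[0]);print(n,e,ray(n,*e[0],.036))
go([.45,-.2,.231],-0.0)
E
```

```text
[[-0.     0.285 -0.959]
 [ 0.001 -0.959 -0.285]
 [-1.    -0.001 -0.   ]]
top ((271.46844482421875, 165.3805389404297), (6.134021282196045, 6.370326042175293), 138.9009552001953) [ 0.61723286 -0.05143068  0.036     ]
top ((265.8005065917969, 184.1368865966797), (13.09542179107666, 13.894827842712402), 153.16256713867188) [ 0.56589699 -0.03503028  0.036     ]
scene ((265.33026123046875, 189.3883819580078), (9.056191444396973, 12.43047046661377), 87.57805633544922) [ 0.56545854 -0.03520756  0.036     ]
pos [ 0.1637 -0.5508  0.2306] t 0.15 yaw -1.282 F [-0.34 -0.18  0.92] open 0.0854
q [-1.422  0.314  0.045  1.304 -0.     1.431]
shift cm [  0.   -25.48 -37.44] turn [-1.282e+00 -1.000e-03  1.000e-03]
```

Call:
{"method": "play_rows", "body": {"commands": [[0,-2.1,-3.1,-0.1,0,0],[0,-4.2,-6.2,-0.21,0,0],[0,-6.4,-9.3,-0.32,0,0],[0,-8.5,-12.5,-0.43,0,0],[0,-10.6,-15.6,-0.53,0,0],[0,-12.7,-18.7,-0.64,0,0],[0,-14.9,-21.8,-0.75,0,0],[0,-17,-25,-0.85,0,0],[0,-19.1,-28.1,-0.96,0,0],[0,-21.2,-31.2,-1.07,0,0],[0,-23.3,-34.3,-1.17,0,0],[0,-25.5,-37.4,-1.282,0,0]], "jaw": 1}}

```text
clock: 1.65
position: [0.4502, -0.1992, 0.2311]
eef_rot: [1.206, 1.211, -1.207]
wrist_force: [-0.3, -1.3, -0.5]
opening: 0.0857
```

Run:
```python
from h import *
go([.459,.295,.18],0)
```

```text
pos [ 0.4502 -0.1992  0.2311] t 1.65 yaw 0.004 F [-0.26 -1.31 -0.49] open 0.0857
q [-0.58   0.153 -0.161  1.257 -0.     0.988]
shift cm [  5.11   1.06 -49.41] turn [ 0.004 -0.     0.   ]
```

Call:
{"method": "play_rows", "body": {"commands": [[0,0.1,-4.1,0,0,0],[0,0.2,-8.2,0,0,0],[0,0.3,-12.4,0,0,0],[0.5,0.4,-16.5,0,0,0],[1,0.5,-20.6,0,0,0],[2,0.6,-24.7,0,0,0],[3,0.7,-28.8,0,0,0],[4,0.8,-33,0,0,0],[4.5,0.9,-37.1,0,0,0],[5.1,1,-41.2,0,0,0],[5.1,1,-45.4,0,0,0],[5.1,1.0,-49.4,0.004,0,0]]}}

```text
clock: 3.15
position: [0.4593, 0.2951, 0.1798]
eef_rot: [1.211, 1.207, -1.213]
wrist_force: [0.1, -0.0, 0.3]
opening: 0.0856
```

Run:
```python
from h import *
go([.459,.295,.036],0)
m=cams.camera_model("wrist");print(m)
p,d=cams.capture("wrist");cv2.imwrite("pics/w1.png",p)
```

```text
pos [0.4593 0.2951 0.1798] t 3.15 yaw -0.004 F [ 0.09 -0.    0.28] open 0.0856
q [ 0.424  0.278 -0.13   1.164 -0.     1.999]
shift cm [14.38 -0.02  0.  ] turn [-0.004  0.     0.001]
{'mtx': array([[297.31863964,   0.        , 250.83231159],
       [  0.        , 297.31863964, 188.69065542],
       [  0.        ,   0.        ,   1.        ]]), 'origin': array([0.45877753, 0.3730132 , 0.3218736 ]), 'attitude': array([-0.30664636,  0.00181475, -0.00297461])}
```

View pics/w1.png

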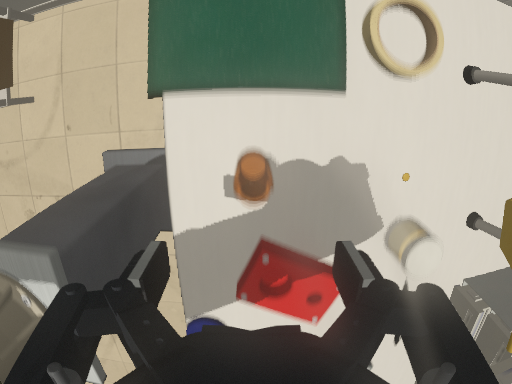

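Run:
```python
from h import *
go([.459,.295,.036],0)
m=cams.camera_model("wrist");p,d=cams.capture("wrist")
np.save("pics/w2.npy",d)
a=cv2.resize(p[120:240,190:320],None,fx=4,fy=4)
b=cv2.imread("pics/vial_top.png")[:480,:]
c=np.hstack([a,b[:480,:280]]) if b.shape[0]>=480 else a
cv2.imwrite("pics/w2.png",a)
print(d[155:205:5,253])
Wd=d
K=m['mtx'];v,u=np.mgrid[:384,:512];x=u-K[0,2];y=v-K[1,2];r=np.hypot(x,y)+1e-9;th=r/K[0,0]
P=np.stack([np.tan(th)*x/r*d,-np.tan(th)*y/r*d,-d],-1)
W=P@R.from_rotvec(m['attitude']).as_matrix().T+m['origin']
for vv in range(140,210,5): print(vv,W[vv,253].round(4))
t=W[130:215,220:290].reshape(-1,3);s=t[(t[:,2]>.085)&(t[:,2]<.1)];print((s.min(0)+s.max(0))/2,np.ptp(s,axis=0))
s=t[(t[:,2]>.02)&(t[:,2]<.06)];print((s.min(0)+s.max(0))/2,np.ptp(s,axis=0))
```

```text
pos [0.4594 0.2991 0.1798] t 3.20 yaw -0.001 F [1.48 2.98 0.73] open 0.0856
q [ 0.429  0.28  -0.126  1.163  0.003  2.001]
shift cm [14.38 -0.04  0.45] turn [-0.001 -0.003 -0.   ]
[0.32653475 0.30458418 0.28322834 0.26667374 0.25058058 0.2448535
 0.24105865 0.31230468 0.29783866 0.27192298]
140 [ 4.607e-01  3.313e-01 -4.000e-04]
145 [ 0.4608  0.3256 -0.0012]
150 [ 0.4608  0.3198 -0.0023]
155 [ 0.4608  0.3145 -0.0006]
160 [0.4606 0.3137 0.0227]
165 [0.4605 0.3136 0.0451]
170 [0.4604 0.3129 0.0626]
175 [0.4603 0.3128 0.0795]
180 [0.4602 0.3103 0.0863]
185 [0.4602 0.3074 0.0912]
190 [0.4607 0.282  0.0245]
195 [0.4606 0.2816 0.0398]
200 [0.4604 0.2855 0.0657]
205 [0.4603 0.2859 0.08  ]
[0.46019949 0.29582429 0.08909646] [0.02871786 0.02890413 0.00819086]
[0.46013985 0.29755979 0.04006086] [0.03385562 0.03237777 0.03964912]
```

View pics/w2.png

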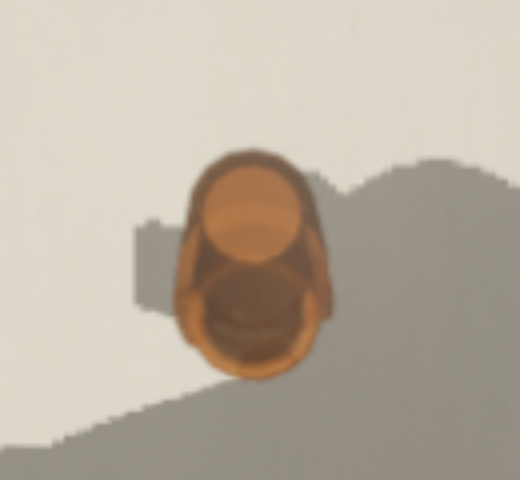

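View pics/vial_top.png

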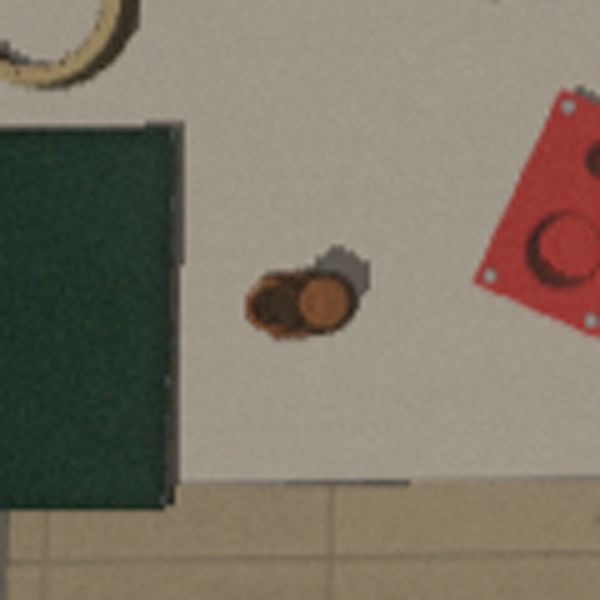

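The wrist close-up shows the vial standing upright with its rim near (253,197). Its position, (0.460, 0.296), agrees with the other two cameras to about 1 mm. I'll descend with TCP 34 mm above the table.

Call:
{"method": "play_rows", "body": {"commands": [[0,0.05,0,0,0,0],[0,0.05,0,0,0,0],[1.5,0.05,0,0,0,0],[3.5,0.05,0,0,0,0],[5.5,0.05,0,0,0,0],[7.5,0.05,0,0,0,0],[9.5,0.05,0,0,0,0],[11.5,0.05,0,0,0,0],[13.2,0.05,0,0,0,0],[14.2,0.05,0,0,0,0],[14.6,0.05,0,0,0,0],[14.6,0.05,0,0,0,0]]}}

```text
clock: 4.75
position: [0.4602, 0.2935, 0.0342]
eef_rot: [1.212, 1.207, -1.212]
wrist_force: [0.1, -0.1, -0.5]
opening: 0.0851
```

Run:
```python
from h import *
go([.4597,.2955,.034],0)
```

```text
pos [0.4602 0.2935 0.0342] t 4.75 yaw -0.004 F [ 0.14 -0.11 -0.48] open 0.0851
q [ 0.421  0.398 -0.346  0.827 -0.     1.996]
shift cm [ 0.02 -0.05 -0.2 ] turn [-0.004  0.    -0.   ]
```

Call:
{"method": "play_rows", "body": {"commands": [[0,0,-0.2,0,0,0],[0,0,-0.2,0,0,0]]}}

```text
clock: 5.0
position: [0.4606, 0.2961, 0.0348]
eef_rot: [1.213, 1.207, -1.211]
wrist_force: [0.7, 0.5, -0.3]
opening: 0.0854
```

Call:
{"method": "play_rows", "body": {"commands": [[0,0,0,0,0,0],[0,0,0,0,0,0],[0,0,0,0,0,0],[0,0,0,0,0,0],[0,0,0,0,0,0],[0,0,0,0,0,0],[0,0,0,0,0,0],[0,0,0,0,0,0]], "jaw": 0, "force": 35}}

```text
clock: 6.0
position: [0.4604, 0.2958, 0.0345]
eef_rot: [1.212, 1.207, -1.212]
wrist_force: [0.4, -0.0, 3.7]
opening: 0.0348
```

Run:
```python
from h import *
go([.4597,.2955,.034],0)
p,d=cams.capture("wrist");cv2.imwrite("pics/w3.png",p)
```

```text
pos [0.4604 0.2958 0.0345] t 6.00 yaw -0.004 F [ 0.41 -0.05  3.74] open 0.0348
q [ 0.424  0.4   -0.342  0.828 -0.     1.999]
shift cm [ 0.05 -0.07  0.03] turn [-0.004 -0.    -0.001]
```

View pics/w3.png

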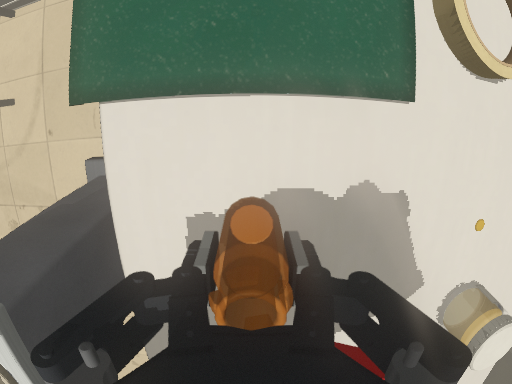

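Call:
{"method": "play_rows", "body": {"commands": [[-1,0,0,0,0,0],[-3,0,0,0,0,0],[-6,0,0,0,0,0],[-9,0.5,1.5,0,0,0],[-11,2,5.5,0,0,0],[-11,3.5,10.5,0,0,0],[-11,5,15.5,0,0,0],[-11,6.5,20.5,0,0,0],[-11,8,25.5,0,0,0],[-11,9.5,30,0,0,0],[-11,10.2,32.3,0,0,0],[-11,10.5,33.1,0,0,0]]}}

```text
clock: 7.55
position: [0.5637, -0.0371, 0.1441]
eef_rot: [1.213, 1.207, -1.214]
wrist_force: [-0.2, 0.7, -0.8]
opening: 0.0347
```

Call:
{"method": "play_rows", "body": {"commands": [[0,0,0,0,0,0],[0,0,0,0,0,0],[0,0,0,0,0,0]]}}

```text
clock: 7.92
position: [0.5635, -0.0346, 0.1443]
eef_rot: [1.211, 1.208, -1.211]
wrist_force: [0.6, 0.8, 0.2]
opening: 0.0348
```

```bash
cat >> h.py <<'E'
def wcloud(m,d):
    K=m['mtx'];v,u=np.mgrid[:384,:512];x=u-K[0,2];y=v-K[1,2];r=np.hypot(x,y)+1e-9;th=r/K[0,0]
    P=np.stack([np.tan(th)*x/r*d,-np.tan(th)*y/r*d,-d],-1)
    return P@R.from_rotvec(m['attitude']).as_matrix().T+m['origin']
E
python3 - <<'E'
from h import *
go([.5657,-.0351,.1],0)
m=cams.camera_model("wrist");p,d=cams.capture("wrist");cv2.imwrite("pics/w4.png",p);W=wcloud(m,d);np.save("pics/w4.npy",W)
m=cams.camera_model("top");p,d=cams.capture("top")
W=cloud("top",d,m);cv2.imwrite("pics/t4.png",p)
p,d=cams.capture("scene");cv2.imwrite("pics/s4.png",p)
E
```

```text
pos [ 0.5635 -0.0346  0.1443] t 7.92 yaw -0.002 F [0.59 0.8  0.22] open 0.0348
q [-0.203  0.333 -0.143  1.095  0.     1.37 ]
shift cm [4.43 0.22 0.05] turn [-0.002 -0.     0.   ]
```

View pics/w4.png

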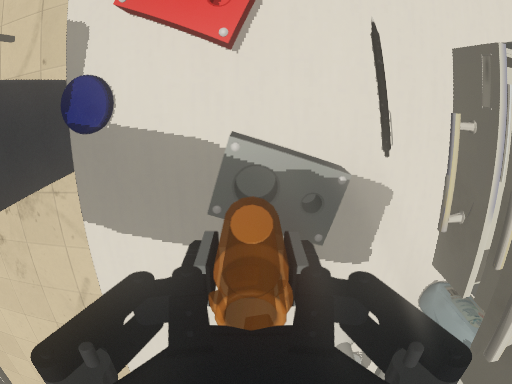

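View pics/s4.png

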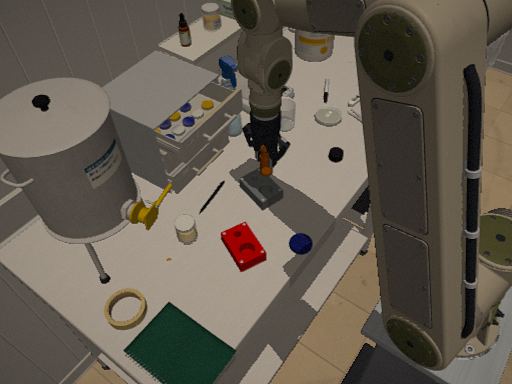

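Run:
```python
from h import *
W=np.load("pics/w4.npy");p=cv2.imread("pics/w4.png")
z=W[...,2];x=W[...,0];y=W[...,1]
h=(z<.028)&(z>-.002)&(np.hypot(x-.566,y+.035)<.03)
print(W[h].min(0),W[h].max(0),h.sum())
top=(z>.032)&(z<.041)&(np.hypot(x-.587,y+.042)<.08);print("block",cv2.minAreaRect((W[top][:,:2]*1000).astype(np.float32)),np.median(z[top]))
# vial: heights in hand
for a,b in((.11,.12),(.12,.13),(.13,.14),(.14,.15),(.15,.16),(.19,.205)):
    s=W[(z>a)&(z<b)&(np.hypot(x-.5635,y+.035)<.019)]
    if len(s)>5: print(a,s.min(0).round(4),s.max(0).round(4),len(s))
a=cv2.resize(p[130:250,190:350],None,fx=5,fy=5);cv2.imwrite("pics/w4c.png",a)
```

```text
[ 0.54699545 -0.05392634  0.00278546] [ 0.58596726 -0.02238383  0.02793576] 1154
block ((587.9735717773438, -41.703369140625), (75.78028106689453, 115.67933654785156), 72.57586669921875) 0.03525109135847182
0.11 [ 0.5459 -0.0306  0.11  ] [ 0.58   -0.0169  0.12  ] 272
0.12 [ 0.5463 -0.0306  0.12  ] [ 0.58   -0.0168  0.13  ] 321
0.13 [ 0.5462 -0.0304  0.13  ] [ 0.58   -0.0167  0.1399] 376
0.14 [ 0.5451 -0.0313  0.14  ] [ 0.5803 -0.0168  0.15  ] 462
0.15 [ 0.545  -0.0319  0.15  ] [ 0.5804 -0.0167  0.16  ] 578
0.19 [ 0.5455 -0.0463  0.19  ] [ 0.5797 -0.0172  0.2025] 3162
```

View pics/w4c.png

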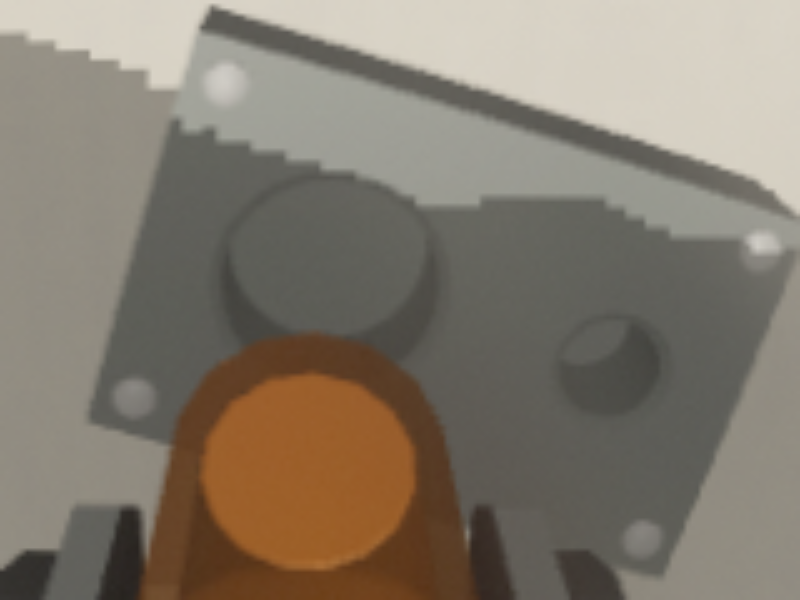

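The wrist view shows the bore centred near (256,182) and the vial in the hand at about (252,225). The vial needs to go about 3 mm in +x. I'll stop above the block first.

Call:
{"method": "play_rows", "body": {"commands": [[0,0.3,0.04,0,0,0],[1,0.3,0.04,0,0,0],[2.5,0.3,0.04,0,0,0],[4,0.3,0.04,0,0,0],[5.3,0.3,0.04,0,0,0],[6,0.3,0.04,0,0,0],[6.4,0.3,0.04,0,0,0],[6.4,0.3,0.04,0,0,0],[6.4,0.3,0.04,0,0,0]]}}

```text
clock: 9.2
position: [0.5672, -0.0362, 0.0808]
eef_rot: [1.212, 1.206, -1.212]
wrist_force: [0.5, 0.4, -0.8]
opening: 0.0349
```

Run:
```python
from h import *
go([.5665,-.0351,.0405],0)
m=cams.camera_model("wrist");p,d=cams.capture("wrist");W=wcloud(m,d)
z=W[...,2];x=W[...,0];y=W[...,1]
top=(z>.032)&(z<.041)&(np.hypot(x-.587,y+.042)<.08);print("block",cv2.minAreaRect((W[top][:,:2]*1000).astype(np.float32)),np.median(z[top]))
for a,b in((.06,.07),(.07,.08),(.08,.09),(.12,.14)):
    s=W[(z>a)&(z<b)&(np.hypot(x-.5665,y+.035)<.02)]
    if len(s)>5: print(a,s.min(0).round(4),s.max(0).round(4),len(s))
cv2.imwrite("pics/w5.png",cv2.resize(p[130:250,190:350],None,fx=5,fy=5))
p,d=cams.capture("scene");cv2.imwrite("pics/s5.png",cv2.resize(p[130:220,210:320],None,fx=6,fy=6))
```

```text
pos [ 0.5672 -0.0362  0.0808] t 9.20 yaw -0.004 F [ 0.5   0.38 -0.77] open 0.0349
q [-0.205  0.388 -0.229  0.953 -0.     1.37 ]
shift cm [ 4.03 -0.08 -0.11] turn [-0.004  0.    -0.001]
block ((588.606201171875, -39.96965026855469), (72.64401245117188, 116.05445098876953), 72.85054016113281) 0.035265202017753336
0.06 [ 0.5501 -0.0322  0.06  ] [ 0.5837 -0.0184  0.07  ] 338
0.07 [ 0.5499 -0.0321  0.0701] [ 0.5836 -0.0184  0.08  ] 417
0.08 [ 0.5488 -0.0335  0.08  ] [ 0.584  -0.0184  0.09  ] 524
0.12 [ 0.5469 -0.048   0.12  ] [ 0.5856 -0.0189  0.1389] 4035
```

View pics/w5.png

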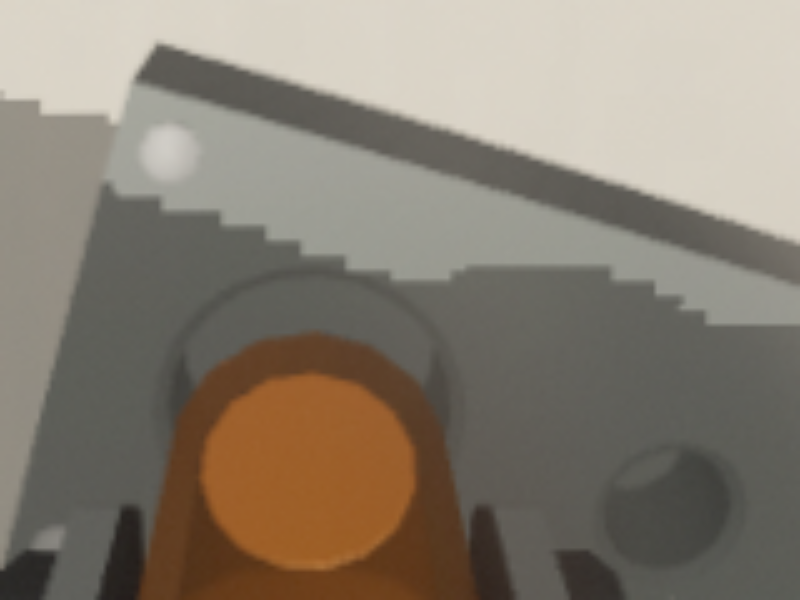

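View pics/s5.png

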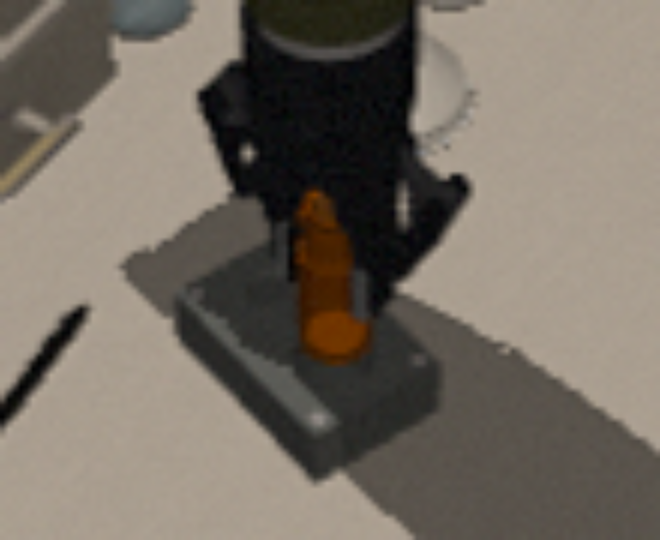

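Call:
{"method": "play_rows", "body": {"commands": [[0.3,-0.03,-0.1,0,0,0],[0.6,-0.03,-0.1,0,0,0],[0.9,-0.03,-0.1,0,0,0],[1.2,-0.03,-0.1,0,0,0],[1.5,-0.03,-0.1,0,0,0]]}}

```text
clock: 9.93
position: [0.5665, -0.0351, 0.065]
eef_rot: [1.212, 1.207, -1.212]
wrist_force: [1.2, -0.2, -1.9]
opening: 0.0352
```

Call:
{"method": "play_rows", "body": {"commands": [[0.3,0,0,0,0,0],[0.6,0,0,0,0,0],[0.9,0,0,0,0,0],[1.2,0,0,0,0,0]]}}

```text
clock: 10.42
position: [0.5666, -0.0351, 0.0531]
eef_rot: [1.212, 1.207, -1.212]
wrist_force: [0.1, 0.1, -0.1]
opening: 0.0351
```

In the bore and free; continuing to the floor.

Call:
{"method": "play_rows", "body": {"commands": [[0.3,0,0,0,0,0],[0.6,0,0,0,0,0],[0.9,0,0,0,0,0],[1.1,0,0,0,0,0],[1.2,0,0,0,0,0],[1.25,0,0,0,0,0],[1.25,0,0,0,0,0]]}}

```text
clock: 11.3
position: [0.5666, -0.0351, 0.0408]
eef_rot: [1.212, 1.207, -1.212]
wrist_force: [-0.4, 0.1, -0.9]
opening: 0.0349
```

Call:
{"method": "play_rows", "body": {"commands": [[0.1,0,0,0,0,0],[0.15,0,0,0,0,0],[0.15,0,0,0,0,0]]}}

```text
clock: 11.68
position: [0.5668, -0.0352, 0.0404]
eef_rot: [1.212, 1.206, -1.212]
wrist_force: [-2.2, 0.4, 8.0]
opening: 0.0349
```

Call:
{"method": "play_rows", "body": {"commands": [[0,0,0,0,0,0],[0,0,0,0,0,0],[0,0,0,0,0,0],[0,0,0,0,0,0],[0,0,0,0,0,0],[0,0,0,0,0,0]], "jaw": 1}}

```text
clock: 12.42
position: [0.5665, -0.0351, 0.0392]
eef_rot: [1.212, 1.207, -1.212]
wrist_force: [0.4, -0.4, 1.2]
opening: 0.0855
```

Call:
{"method": "play_rows", "body": {"commands": [[-1,0,0,0,0,0],[-3,0,0,0,0,0],[-5,0,0,0,0,0],[-7,0,0,0,0,0],[-9,0,0,0,0,0],[-11,0,0,0,0,0],[-13,0,0,0,0,0],[-14,0,0,0,0,0],[-14,0,0,0,0,0],[-14,0,0,0,0,0]]}}

```text
clock: 13.68
position: [0.5661, -0.035, 0.1786]
eef_rot: [1.212, 1.208, -1.213]
wrist_force: [-0.6, -0.5, -0.3]
opening: 0.0852
```

Run:
```python
from h import *
go([.4805,-.295,.15],0)
m=cams.camera_model("wrist");p,d=cams.capture("wrist");W=wcloud(m,d)
z=W[...,2];x=W[...,0];y=W[...,1]
near=np.hypot(x-.5665,y+.035)<.025
for a,b in((.045,.065),(.09,.105),(.096,.102)):
    s=W[(z>a)&(z<b)&near];print(a,((s.min(0)+s.max(0))/2).round(4),np.ptp(s,axis=0).round(4))
cv2.imwrite("pics/w6.png",p)
s=W[(z>.02)&(np.hypot(x-.4805,y+.295)<.04)]
if len(s):print("cap",s.min(0),s.max(0))
```

```text
pos [ 0.5661 -0.035   0.1786] t 13.68 yaw -0.004 F [-0.59 -0.52 -0.34] open 0.0852
q [-0.203  0.319 -0.076  1.177 -0.     1.372]
shift cm [ 2.86 -8.45 26.03] turn [-0.004 -0.     0.001]
0.045 [ 0.5661 -0.0334  0.055 ] [0.0339 0.032  0.0199]
0.09 [ 0.5656 -0.0344  0.0945] [0.0304 0.029  0.0089]
0.096 [ 0.5659 -0.0353  0.0975] [0.0272 0.0272 0.0029]
```

View pics/w6.png

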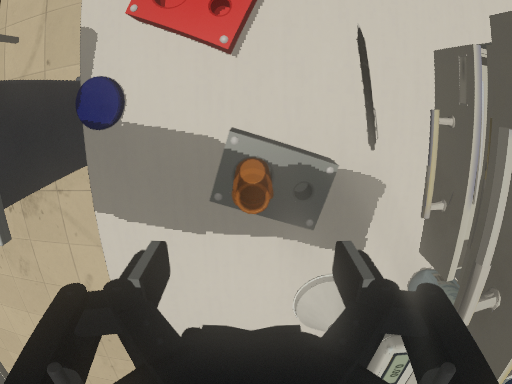

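The wrist view shows the vial standing in the wide bore, with its rim at about z 0.098 and let go. Next is the cap.

Call:
{"method": "play_rows", "body": {"commands": [[0,-0.7,2,0,0,0],[0,-1.4,4.4,0,0,0],[0,-2.2,6.8,0,0,0],[0,-3,9.2,0,0,0],[0,-3.7,11.6,0,0,0],[0,-4.5,14,0,0,0],[0.5,-5.3,16.4,0,0,0],[1,-6.1,18.8,0,0,0],[1.5,-6.9,21.2,0,0,0],[2,-7.6,23.4,0,0,0],[2.5,-8.2,25,0,0,0],[2.9,-8.5,26,0,0,0]]}}

```text
clock: 15.22
position: [0.4799, -0.2952, 0.1495]
eef_rot: [1.213, 1.208, -1.213]
wrist_force: [-0.3, 0.4, 0.1]
opening: 0.0854
```

Call:
{"method": "play_rows", "body": {"commands": [[0,0,0,0,0,0],[0,0,0,0,0,0],[0,0,0,0,0,0]]}}

```text
clock: 15.6
position: [0.4808, -0.2942, 0.1506]
eef_rot: [1.211, 1.207, -1.211]
wrist_force: [-0.3, 0.2, 0.2]
opening: 0.085
```

Run:
```python
from h import *
m=cams.camera_model("wrist");p,d=cams.capture("wrist");W=wcloud(m,d)
z=W[...,2];x=W[...,0];y=W[...,1]
s=W[(z>.022)&(z<.035)&(np.hypot(x-.4805,y+.295)<.04)]
c=(s.min(0)+s.max(0))/2;print("cap",c,np.ptp(s,axis=0))
cv2.imwrite("pics/w7.png",p)
go([c[0],c[1],.004],0)
```

```text
cap [ 0.48007311 -0.29365166  0.02525463] [0.04328074 0.04415437 0.00644811]
pos [ 0.4809 -0.2943  0.1506] t 15.65 yaw -0.003 F [-0.43  0.37 -0.27] open 0.0853
q [-0.692  0.327 -0.135  1.108  0.     0.882]
shift cm [14.66 -0.08 -0.07] turn [-0.003  0.    -0.   ]
```

View pics/w7.png

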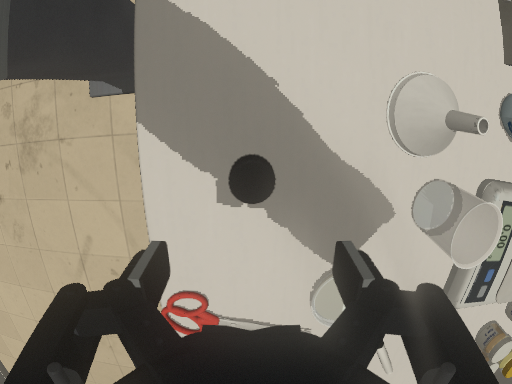

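The wrist view shows the cap at (252,180), centred between the jaws.

Call:
{"method": "play_rows", "body": {"commands": [[1.5,-0.05,0,0,0,0],[3.5,-0.05,0,0,0,0],[5.5,-0.05,0,0,0,0],[7.5,-0.05,0,0,0,0],[9.5,-0.05,0,0,0,0],[11.5,-0.05,0,0,0,0],[13.2,-0.05,0,0,0,0],[14,-0.05,0,0,0,0],[14.5,-0.05,0,0,0,0],[14.7,-0.05,0,0,0,0],[14.8,-0.05,0,0,0,0],[14.8,-0.05,0,0,0,0]]}}

```text
clock: 17.15
position: [0.4803, -0.295, 0.0027]
eef_rot: [1.212, 1.206, -1.212]
wrist_force: [0.2, 0.2, -0.8]
opening: 0.0853
```

Run:
```python
from h import *
go([.4803,-.2942,.002],0)
```

```text
pos [ 0.4803 -0.295   0.0027] t 17.15 yaw -0.004 F [ 0.22  0.18 -0.8 ] open 0.0853
q [-0.693  0.463 -0.334  0.774 -0.     0.882]
shift cm [ 0.07  0.   -0.08] turn [-0.004  0.001 -0.001]
```

Call:
{"method": "play_rows", "body": {"commands": [[0,0,-0.06,0,0,0],[0,0,-0.06,0,0,0],[0,0,-0.06,0,0,0],[0,0,-0.06,0,0,0],[0,0,-0.06,0,0,0],[0,0,-0.06,0,0,0],[0,0,-0.06,0,0,0],[0,0,-0.06,0,0,0]], "jaw": 0, "force": 80}}

```text
clock: 18.15
position: [0.4804, -0.2945, 0.003]
eef_rot: [1.212, 1.206, -1.212]
wrist_force: [-1.2, -0.3, 6.1]
opening: 0.0419
```

Run:
```python
from h import *
go([.4803,-.2942,.002],0)
p,d=cams.capture("wrist");cv2.imwrite("pics/w8.png",p)
```

```text
pos [ 0.4804 -0.2945  0.003 ] t 18.15 yaw -0.004 F [-1.19 -0.29  6.15] open 0.0419
q [-0.692  0.462 -0.334  0.774 -0.     0.882]
shift cm [ 0.1  -0.01 -0.03] turn [-0.004  0.001 -0.001]
```

View pics/w8.png

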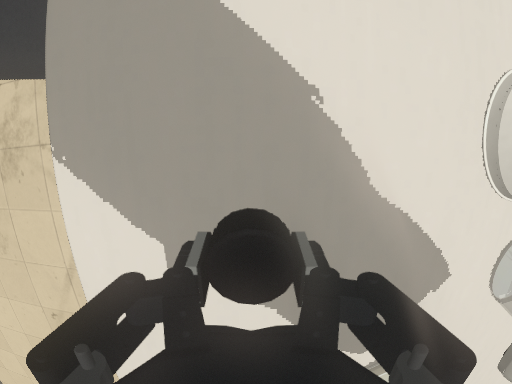

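Call:
{"method": "play_rows", "body": {"commands": [[-1,0,0,0,0,0],[-3,0,0,0,0,0],[-6,0,0,0,0,0],[-9,0.5,-1.5,0,0,0],[-12,1.3,-4,0,0,0],[-14,2.3,-7,0,0,0],[-14.7,3.5,-10.5,0,0,0],[-14.7,4.8,-14.5,0,0,0],[-14.7,6.1,-18.5,0,0,0],[-14.7,7.4,-22.4,0,0,0],[-14.7,8.2,-24.8,0,0,0],[-14.7,8.6,-25.9,0,0,0]]}}

```text
clock: 19.7
position: [0.5671, -0.0342, 0.1494]
eef_rot: [1.211, 1.208, -1.211]
wrist_force: [-0.8, -0.6, -0.8]
opening: 0.0418
```

Call:
{"method": "play_rows", "body": {"commands": [[0,0,0,0,0,0],[0,0,0,0,0,0],[0,0,0,0,0,0]]}}

```text
clock: 20.08
position: [0.5668, -0.0365, 0.1493]
eef_rot: [1.213, 1.207, -1.213]
wrist_force: [-0.3, -0.6, -0.2]
opening: 0.0417
```

Run:
```python
from h import *
go([.5662,-.0352,.11],0)
m=cams.camera_model("wrist");p,d=cams.capture("wrist");W=wcloud(m,d)
z=W[...,2];x=W[...,0];y=W[...,1]
for a,b,r in((.15,.18,.023),(.165,.18,.023),(.04,.065,.03),(.09,.102,.03)):
    s=W[(z>a)&(z<b)&(np.hypot(x-.5665,y+.035)<r)]
    if len(s): print(a,s.min(0).round(4),s.max(0).round(4),len(s))
cv2.imwrite("pics/w9.png",cv2.resize(p[130:320,150:350],None,fx=3,fy=3))
p,d=cams.capture("scene");cv2.imwrite("pics/s9.png",cv2.resize(p[100:220,200:330],None,fx=5,fy=5))
```

```text
pos [ 0.5668 -0.0365  0.1493] t 20.07 yaw -0.005 F [-0.33 -0.57 -0.24] open 0.0417
q [-0.205  0.336 -0.126  1.109 -0.     1.371]
shift cm [ 3.93 -0.06 -0.13] turn [-0.005  0.     0.   ]
0.15 [ 0.5445 -0.058   0.15  ] [ 0.5875 -0.0137  0.18  ] 7055
0.165 [ 0.5445 -0.058   0.165 ] [ 0.5875 -0.0137  0.18  ] 6126
0.04 [ 0.5492 -0.0498  0.04  ] [ 0.5831 -0.0173  0.0649] 433
0.09 [ 0.5508 -0.0392  0.0901] [ 0.5812 -0.0201  0.0992] 449
```

View pics/w9.png

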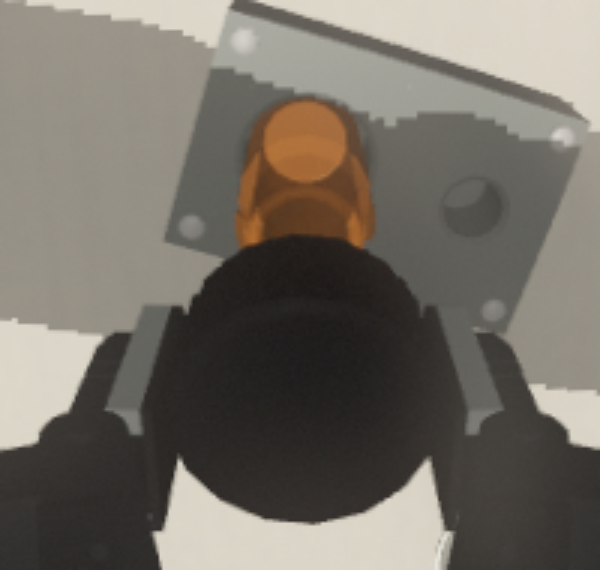

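View pics/s9.png

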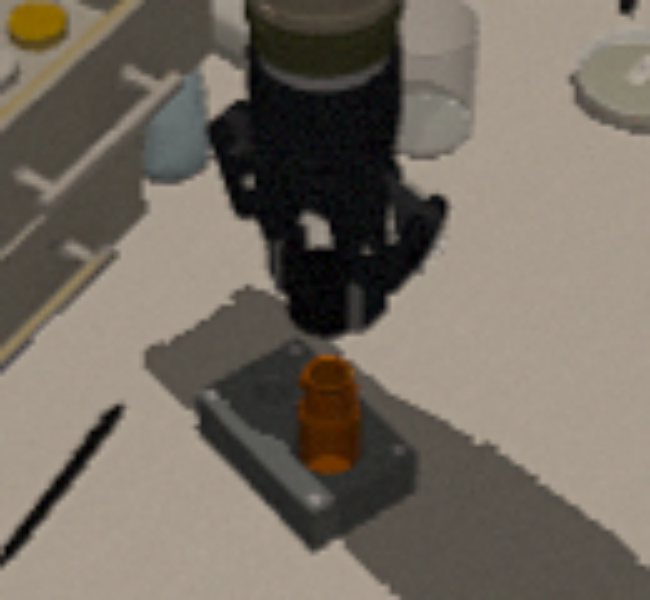

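Call:
{"method": "play_rows", "body": {"commands": [[0.5,0,0,0,0,0],[1.5,0,0,0,0,0],[2.5,0,0,0,0,0],[3.3,0,0,0,0,0],[3.8,0,0,0,0,0],[4.2,0,0,0,0,0],[4.4,0,0,0,0,0],[4.4,0,0,0,0,0],[4.4,0,0,0,0,0]]}}

```text
clock: 21.3
position: [0.5672, -0.0356, 0.1056]
eef_rot: [1.212, 1.207, -1.212]
wrist_force: [-0.2, 0.9, -0.3]
opening: 0.0419
```

Run:
```python
from h import *
go([.5667,-.036,.092],0)
m=cams.camera_model("wrist");p,d=cams.capture("wrist");W=wcloud(m,d)
z=W[...,2];x=W[...,0];y=W[...,1]
for a,b,r in((.115,.135,.03),(.04,.065,.03),(.075,.097,.03)):
    s=W[(z>a)&(z<b)&(np.hypot(x-.5665,y+.035)<r)]
    if len(s): print(a,s.min(0).round(4),s.max(0).round(4),len(s))
cv2.imwrite("pics/w10.png",cv2.resize(p[130:320,150:350],None,fx=3,fy=3))
```

```text
pos [ 0.5672 -0.0356  0.1056] t 21.30 yaw -0.004 F [-0.15  0.86 -0.25] open 0.0419
q [-0.204  0.367 -0.194  1.009 -0.     1.371]
shift cm [ 1.36 -0.05  0.04] turn [-0.004  0.    -0.001]
0.115 [ 0.5386 -0.058   0.115 ] [ 0.5957 -0.0126  0.135 ] 7135
0.04 [ 0.5492 -0.0311  0.0401] [ 0.5834 -0.0173  0.065 ] 483
0.075 [ 0.5565 -0.026   0.0751] [ 0.5758 -0.0182  0.0883] 111
```

View pics/w10.png

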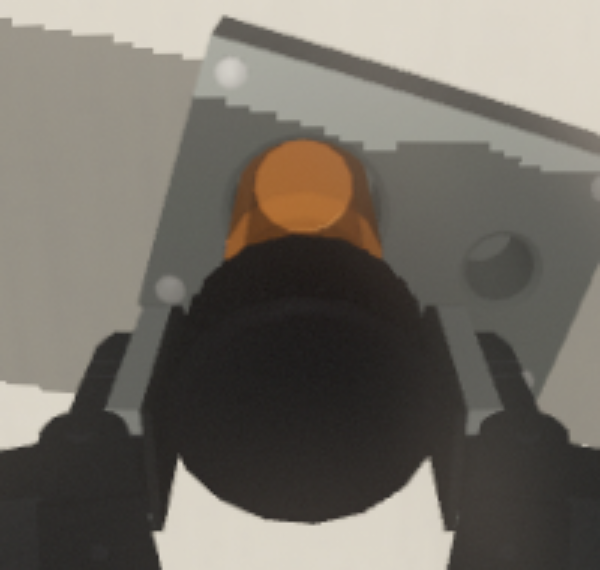

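Call:
{"method": "play_rows", "body": {"commands": [[0.2,-0.02,0.05,0,0,0],[0.5,-0.02,0.05,0,0,0],[0.8,-0.02,0.05,0,0,0],[1.1,-0.02,0.05,0,0,0],[1.3,-0.02,0.05,0,0,0],[1.4,-0.02,0.05,0,0,0],[1.4,-0.02,0.05,0,0,0]]}}

```text
clock: 22.22
position: [0.5668, -0.036, 0.0912]
eef_rot: [1.212, 1.207, -1.212]
wrist_force: [0.5, 0.5, -0.3]
opening: 0.0423
```

Free so far, with the rim inside the mouth. Now I'll press in small steps.

Call:
{"method": "play_rows", "body": {"commands": [[0.1,0,0,0,0,0],[0.2,0,0,0,0,0],[0.3,0,0,0,0,0],[0.4,0,0,0,0,0],[0.4,0,0,0,0,0]]}}

```text
clock: 22.85
position: [0.5673, -0.036, 0.0878]
eef_rot: [1.213, 1.206, -1.211]
wrist_force: [0.1, 0.9, 5.0]
opening: 0.042
```

Call:
{"method": "play_rows", "body": {"commands": [[0.05,0,0,0,0,0],[0.1,0,0,0,0,0],[0.15,0,0,0,0,0],[0.2,0,0,0,0,0],[0.2,0,0,0,0,0]]}}

```text
clock: 23.48
position: [0.5675, -0.0361, 0.0863]
eef_rot: [1.213, 1.206, -1.211]
wrist_force: [-0.9, -0.2, 6.9]
opening: 0.0422
```

Call:
{"method": "play_rows", "body": {"commands": [[0.05,0,0,0,0,0],[0.1,0,0,0,0,0],[0.15,0,0,0,0,0],[0.2,0,0,0,0,0],[0.25,0,0,0,0,0],[0.3,0,0,0,0,0],[0.3,0,0,0,0,0]], "force": 100}}

```text
clock: 24.35
position: [0.5662, -0.036, 0.0815]
eef_rot: [1.211, 1.209, -1.213]
wrist_force: [0.0, -0.3, -0.9]
opening: 0.0418
```

Call:
{"method": "play_rows", "body": {"commands": [[0.05,0,0,0,0,0],[0.1,0,0,0,0,0],[0.15,0,0,0,0,0],[0.2,0,0,0,0,0],[0.25,0,0,0,0,0],[0.25,0,0,0,0,0]]}}

```text
clock: 25.1
position: [0.5669, -0.036, 0.0799]
eef_rot: [1.212, 1.207, -1.212]
wrist_force: [0.4, -0.4, -0.3]
opening: 0.0414
```

Call:
{"method": "play_rows", "body": {"commands": [[0.05,0,0,0,0,0],[0.1,0,0,0,0,0],[0.15,0,0,0,0,0],[0.2,0,0,0,0,0],[0.25,0,0,0,0,0],[0.3,0,0,0,0,0],[0.3,0,0,0,0,0]]}}

```text
clock: 25.98
position: [0.5679, -0.0361, 0.0791]
eef_rot: [1.213, 1.205, -1.21]
wrist_force: [-2.4, 2.0, 13.3]
opening: 0.0416
```

Call:
{"method": "play_rows", "body": {"commands": [[0.05,0,0,0,0,0],[0.1,0,0,0,0,0],[0.15,0,0,0,0,0],[0.15,0,0,0,0,0],[0.15,0,0,0,0,0],[0.15,0,0,0,0,0],[0.15,0,0,0,0,0],[0.15,0,0,0,0,0],[0.15,0,0,0,0,0],[0.15,0,0,0,0,0]]}}

```text
clock: 27.22
position: [0.5686, -0.0362, 0.0792]
eef_rot: [1.214, 1.203, -1.209]
wrist_force: [-4.3, 1.0, 21.9]
opening: 0.0417
```

Run:
```python
from h import *
go([.5667,-.036,.079],0)
m=cams.camera_model("wrist");p,d=cams.capture("wrist");W=wcloud(m,d)
z=W[...,2];x=W[...,0];y=W[...,1]
s=W[(np.hypot(x-.5665,y+.035)<.012)];print("cap top z",np.median(s[:,2]))
for a in range(3):
    for b in range(3):
        xx=.5665+(a-1)*.01;yy=-.035+(b-1)*.012;s=W[(np.hypot(x-xx,y-yy)<.004)];print((a,b),np.median(s[:,2]).round(4),end=" ")
cv2.imwrite("pics/w11.png",cv2.resize(p[130:320,150:350],None,fx=3,fy=3))
p,d=cams.capture("scene");cv2.imwrite("pics/s11.png",cv2.resize(p[100:220,200:330],None,fx=5,fy=5))
o=get_obs();print(o['clock'],o['wrist_force'])
```

```text
pos [ 0.5686 -0.0362  0.0792] t 27.23 yaw -0.004 F [-4.32  1.01 21.92] open 0.0417
q [-0.205  0.389 -0.233  0.944  0.     1.37 ]
shift cm [ 0.01 -0.19 -0.02] turn [-0.004  0.001 -0.005]
cap top z 0.1569401496728441
(0, 0) 0.1016 (0, 1) 0.1015 (0, 2) 0.1559 (1, 0) 0.1017 (1, 1) 0.1016 (1, 2) 0.1641 (2, 0) 0.1016 (2, 1) 0.1016 (2, 2) 0.159 27.325 [-4.4870055   1.52655825 21.55538522]
```

View pics/s11.png

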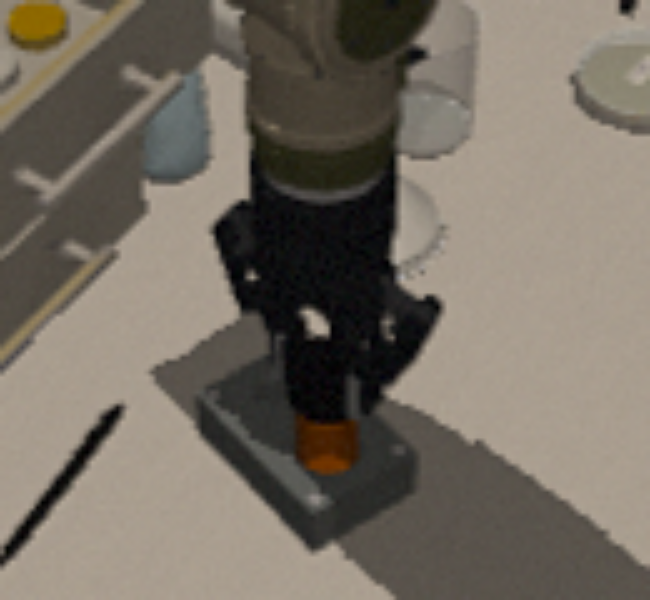

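View pics/w11.png

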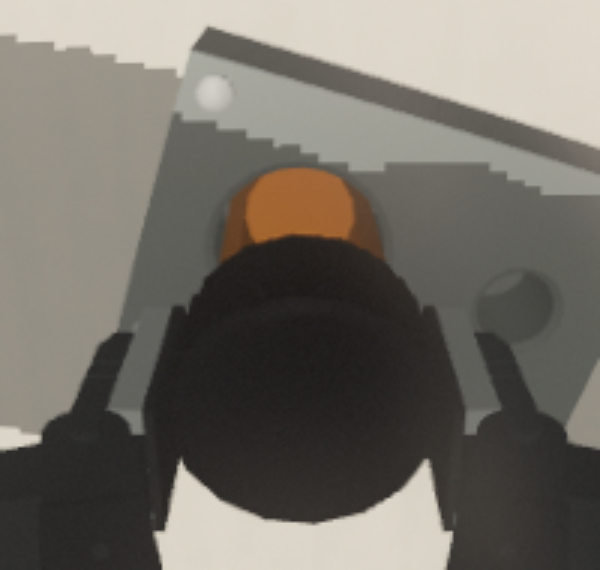

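The wrist view shows the cap top level: its reachable patches all read 0.1016–0.1017, and home is 0.103 with a camera bias of about −1 mm. A steady push of about 22 N is reaching the hard stop. Handing in.

Run:
```python
from workcell import bot
print(bot.sign_off())
```

```text
the job is handed in; nothing more can be done
None
```

The vial stands in the wide bore of the grey holder, all the way down. The snap cap is clicked fully home on its neck. I handed in at about 27 s of the 64 s, with the fingers still gripping the cap and pushing it down at about 22 N. `sign_off` reported no verdict.

- **Vial:** It went into the bore without resistance and met the floor at the expected height. After release, the wrist camera showed it upright on the bore axis, with its rim at about 0.098 m.
- **Cap:** The push rose to 7 N at the bead on the readings I took, dropped to about zero after the click, then rose to 13 N and 22 N at the hard stop. The tool stopped at 0.079 m, the height expected for a cap fully home. The cap top looked level and read 0.1016 m against a nominal 0.103 m. About 0.8 mm of that is the wrist camera's own offset (it read the block top that much low), so this is within tolerance.
- **Small disagreements:** Pressing pushed the tool about 2 mm sideways in x, with about 4 N of side force. That is inside the 7 mm limit. The cameras disagreed with each other by about 1 mm on x.
- **Jar and screw lid:** I did not go near either of them. I did not measure their positions again at the end.

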